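# Turn the desk organizer to the stamp

## Task

The small clip drawer of the rotating desk organizer has been left open: push it fully home first, so that it cannot sweep the mug or the stapler off their places. Then turn the organizer by pushing the posts on its rim until the bay that holds the self-inking stamp faces squarely to the front, toward the robot, and leave it at rest. Only push with the fingers: pick nothing up, leave what stands in the bays upright in its bay, and leave the mug and the stapler beside the organizer where they are.

Things in the scene. Friction and masses are not known exactly. Their poses are not given: they have to be found in the camera images.
- foot: Black round foot, 160 mm across, that never turns; origin on the turning axis at the desk top, axes parallel to the world's (front = -x, toward the robot). On it turns a bamboo organizer: round tray 230 mm across, floor 20 mm above the desk, edge lip up to 31 mm; four quarter bays parted by 5 mm dividers, 71 mm high, each ending in a post on the rim; 46 mm column in the middle, 92 mm high.
- carousel (a joint): How far the organizer has turned since the start, rad, growing counterclockwise seen from above; 0 at every start, when the drawer points to the front (-x, toward the robot) give or take 0.5 rad. Light friction (about 0.12 N m, 1.2 N at a post); it stays where it is left, and coasts only a few hundredths of a rad from 1 rad/s. Turns a full turn either way.
- drawer (a joint): How far the drawer is pulled out, m: 0 is fully home, 0.046 the end of its travel. Starts 0.036 to 0.045 out. Slides along the organizer's radius with about 0.8 N of friction and stays where it is left.
- drawer_front (a point): Middle of the drawer's outer face, 47 mm above the desk; its x axis points inward along the radius, the way to push. The flat wooden front is 68 mm wide, 33 to 68 mm above the desk, with a 24 mm finger notch in its upper edge (down to 54 mm). When home the face stands 105 mm from the turning axis, closing a fixed case as wide, top 68 mm above the desk, that reaches in to 43 mm from the axis.
- post_front_left (a point): Top of a rim post, 92 mm above the desk, 107 mm from the turning axis. Each post is a round stick 13 mm thick (16 mm at the bulb near its top), standing from 20 to 92 mm above the desk; push it sideways along the rim, above the lip. Named for the drawer pointing to the front: this one is to the front left then, between the drawer and bay_left.
- post_front_right (a point): Top of the rim post between the drawer and bay_right, as above.
- post_rear_left (a point): Top of the rim post between bay_left and bay_rear, as above.
- post_rear_right (a point): Top of the rim post between bay_right and bay_rear, as above.
- bay_left (a point): Middle of a bay's mouth at the rim, 108 mm from the turning axis, at the bay floor, 20 mm above the desk. Named for the drawer pointing to the front, when this bay points to +y; it turns with the organizer. The bay faces front when this point lies on the -x side of the foot's origin, at the same y.
- bay_rear (a point): Middle of the mouth of the bay opposite the drawer (on the +x side when the drawer points to the front), as above.
- bay_right (a point): Middle of the mouth of the bay that points to -y when the drawer points to the front, as above.
- stamp: Self-inking stamp, a stepped upright block with a broad rounded handle on top, 30 x 50 x 75 mm, loose in one of the three bays (which one varies), its middle about 64 mm from the turning axis. Origin at the centre of its underside.
- ink_bottle: Round bottle of stamp ink with a dropper cap, 45 mm across, 84 mm high, loose in another bay. Origin at the centre of its underside.
- staple_box: Plain carton of staples, 45 x 70 x 50 mm, loose in another bay. Origin at the centre of its underside.
- mug: Mug with a handle, 81 mm across, 113 mm with the handle, 101 mm high, standing about 15 to 30 mm from the rim on the left of the organizer. To be left alone. Origin at the centre of its underside.
- stapler: Desk stapler, 148 mm long, 40 mm wide, 50 mm high, standing about 15 to 25 mm from the rim on the right of the organizer, long side fore and aft. To be left alone. Origin at the centre of its underside.
There are look-alikes about, which are no part of the job. There is more than one size of the stamp; the job needs the smallest.

How it is judged:
By the outcome, as a careful person would: the job done as asked, in the order asked, and still so for the second after the job is handed in, with the robot touching nothing.
It also fails if it takes over 54 s, if anything falls off the work surface, if the arm or the gripper's body presses on something with over 40 N, if the wrist force passes 120 N, or if a joint passes its speed limit or range.

## Robot

A 6-joint arm with a two-finger parallel gripper is mounted at the origin on a cart in front of the work surface, level with it; the furniture and walls round the work are solid. World frame = base frame: x ahead of the robot, y to its left, z up, the work surface at z = 0. Lengths are in m, angles in rad, forces in N, time in s.
With the tool pointing down it reaches from about 0.35 to 0.775 m from the base axis. Payload 7.3 kg.
Tool frame: the origin (TCP) lies at the very end of the fingers, on their centre line; the grasp point (between the pads) lies 19 mm behind it; z points along the fingers, y is the line along which they close (so a half turn about z gives the same grasp; the last joint's range is limited). The gripper opens to 92 mm and grips with 3 to 60 N. Pads are 19 mm wide; open, the fingers measure 130 mm over their backs; the gripper's body (75 mm by 190 mm) begins 47 mm behind the grasp point.
Start: joints at [1.163, 0.342, 1.524, -0, 1.275, -0.146], TCP at [0.136, 0.507, 0.227] pointing down, gripper open.
Joint ranges: [-2.53, 2.53], [-0.77, 2.02], [0.04, 2.7], [-1, 4.14], [0.28, 2.66], [-3.11, 3.11]. Speed limits (rad/s): [2.57, 2.57, 3.14, 3.14, 3.14, 3.14].

## Interface

Orientations are given as [roll, pitch, yaw] about the fixed x, y, z axes, in that order (R = Rz(yaw) Ry(pitch) Rx(roll)).
In Python, from cell import * gives the robot as it stands.
- The arm moves only by the tool step_arm, never from a script. Its argument "commands" is a list of rows, each a list of 7 numbers: the opening, from 0 (shut) to 1 (fully open), then the shift along the world's x, y, z in cm, then the turn, a rotation vector about the world's x, y, z in rad. A call has 1 to 5 rows; each row is the pose to reach, as a shift and turn from the pose commanded when the call began; what a row does not reach only later rows make up. A row lasts 1/12 s, in which the tool goes at most 41.7 mm and 7.16 degrees, less where a joint would pass 70% of its speed; a pose out of reach is approached as far as the arm can. A call with a gripper value outside its range is refused whole. The fingers move at their own pace and stop on an object; "grip_force" is the grip in N (left out, the last holds). Time passes only in rows, so rows that repeat a pose let the fingers close. It gives the time, the measured TCP pose, the force, the opening and the grip force at its end, in the units of the state.
- observe(): the state, without advancing time (a new reading comes with each control period).
- read_camera(name): name is "scene" or "top"; returns the picture (420x560x3 uint8, red, green, blue); there is no depth.
- camera_model(name): a dict with "vfov" (degrees; the focal length in pixels is half the picture's height over the tangent of half this angle, whatever the lens; pixels are square), "cx", "cy" (the principal point, pixels), "world_to_cam" (4x4, takes a point from world to camera coordinates). Camera axes: x right, y up, looking along -z (the intrinsics and any distortion apply to the point x, -y, -z); pixel columns grow to the right and rows downward; lengths in m; the calibration is good to about 2 mm. A picture is of the moment at which its call begins. camera_model takes no time and is no camera call.
- hand_in(): hands the job in; it is judged then, once.
The state is a dict: "time": time; "qpos": joint angles; "qvel": joint speeds; "joint_efforts": joint torques, N m; "tool_pos": TCP position; "tool_rot": TCP orientation; "contact_force": force on the tool from outside, world axes, zero at the start; "torque": the same for the moment, N m; "opening": finger opening in m; "grip_force": force on a finger pad.
Only numpy, scipy, OpenCV 4.12 (cv2) and the standard library are available. Lean on these libraries where they do the work, as an engineer would, in place of code of your own. Each camera call takes 0.05 s, during which the arm holds its last target. There are 200 camera calls.

## Working session

There is one attempt and no reset: what is moved stays moved. The work goes in short steps, Python scripts to look and compute and a tool call to move; the robot and the scene stay as the last step left them, time stands still between calls to the robot, and variables do not carry over. Pictures are saved under pics/ and viewed, at most 10 in all, crops included, and the job is handed in when it is done.

Besides the shell and the picture viewer there is one more tool, called after "Call:" as name(argument=value, ...), one argument or row to a line, values as JSON. step_arm: Moves the arm, as the interface text tells. Its arguments: {"type":"object","properties":{"commands":{"type":"array"},"grip_force":{"type":"number"}},"required":["commands"]}

```bash
mkdir -p pics
cat > h.py <<'E'
from cell import *
import numpy as np, cv2
def snap(n,f):
    im=read_camera(n); cv2.imwrite('pics/'+f,cv2.cvtColor(im,cv2.COLOR_RGB2BGR)); return im
def par(n):
    m=camera_model(n); f=210/np.tan(np.radians(m['vfov'])/2); return m,f,np.array(m['world_to_cam'])
def ray(n,u,v):
    m,f,T=par(n); d=np.array([(u-m['cx'])/f,-(v-m['cy'])/f,-1.]); R=T[:3,:3]
    return -R.T@T[:3,3], R.T@d
def onz(n,u,v,z):
    o,d=ray(n,u,v); return o+d*(z-o[2])/d[2]
def proj(n,p):
    m,f,T=par(n); c=T[:3,:3]@np.array(p)+T[:3,3]; return m['cx']+f*c[0]/-c[2], m['cy']-f*c[1]/-c[2]
def two(a,b):
    o1,d1=ray('scene',*a); o2,d2=ray('top',*b)
    s=np.linalg.lstsq(np.c_[d1,-d2],o2-o1,rcond=None)[0]; p,q=o1+s[0]*d1,o2+s[1]*d2
    return (p+q)/2,np.linalg.norm(p-q)
E
python3 - <<'E'
from h import *
for n in('scene','top'):
    im=snap(n,n+'0.png'); m=camera_model(n); print({k:(np.round(v,4).tolist()) for k,v in m.items() if not isinstance(v,str)})
a=[cv2.imread(f'pics/{n}0.png') for n in('scene','top')]
print(observe()['time'])
E
```

```text
{'vfov': 57.1035, 'cx': 279.3835, 'cy': 209.0167, 'world_to_cam': [[0.8483, -0.5296, -0.0066, -0.2315], [0.387, 0.6113, 0.6903, -0.3993], [-0.3615, -0.5881, 0.7235, -0.6081], [0.0, 0.0, 0.0, 1.0]]}
{'vfov': 42.13, 'cx': 272.0946, 'cy': 208.755, 'world_to_cam': [[-0.0283, -0.9996, 0.0028, 0.3168], [0.9956, -0.0279, 0.089, -0.4278], [-0.0889, 0.0053, 0.996, -1.2664], [0.0, 0.0, 0.0, 1.0]]}
0.1
```

View pics/scene0.png

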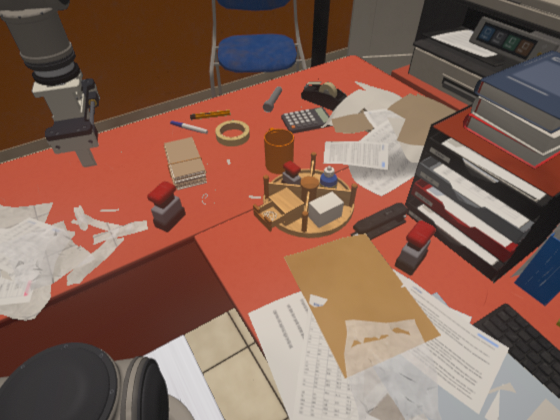

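View pics/top0.png

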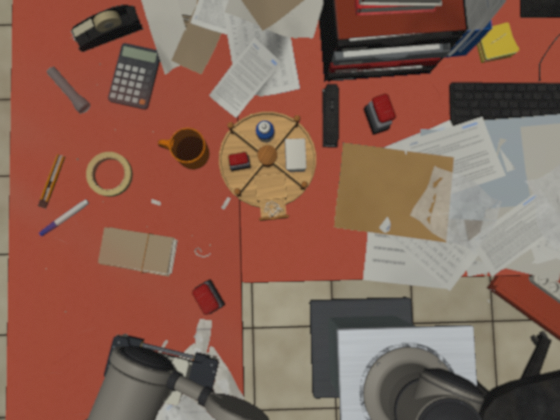

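The stamp sits in the left bay (top view about (239,160)), the ink bottle in the rear bay and the staple box in the right bay. The drawer is out toward the front at (272,208), the mug is at (188,148) and the stapler at (331,115). I'll enlarge both views.

Run:
```python
import cv2,numpy as np
a=cv2.imread('pics/top0.png')[95:235,150:350]; b=cv2.imread('pics/scene0.png')[120:245,235:415]
cv2.imwrite('pics/t1.png',cv2.resize(a,(800,560),interpolation=cv2.INTER_CUBIC))
cv2.imwrite('pics/s1.png',cv2.resize(b,(800,556),interpolation=cv2.INTER_CUBIC))
from cell import camera_model
print([{k:v for k,v in camera_model(n).items() if k not in('world_to_cam',)} for n in('scene','top')])
```

```text
[{'vfov': 57.10354348939617, 'cx': 279.3834855602673, 'cy': 209.01670253601625}, {'vfov': 42.129959667058, 'cx': 272.09457343207384, 'cy': 208.75496990519068}]
```

View pics/t1.png

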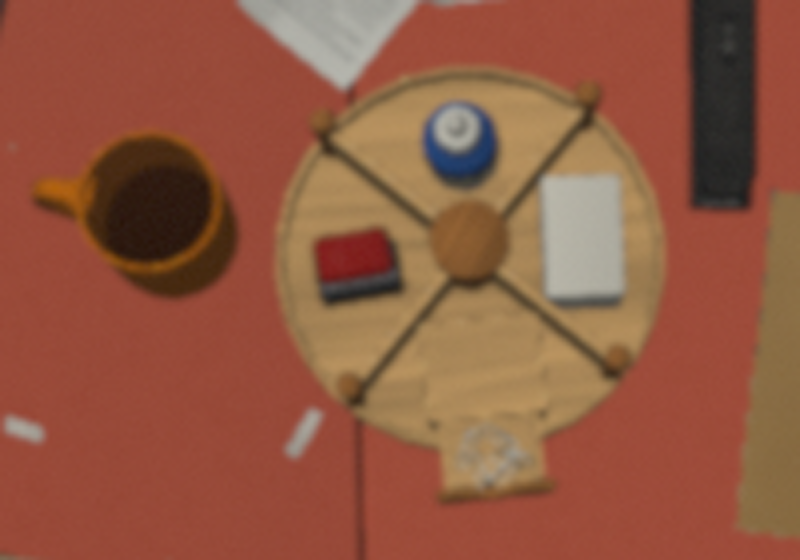

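View pics/s1.png

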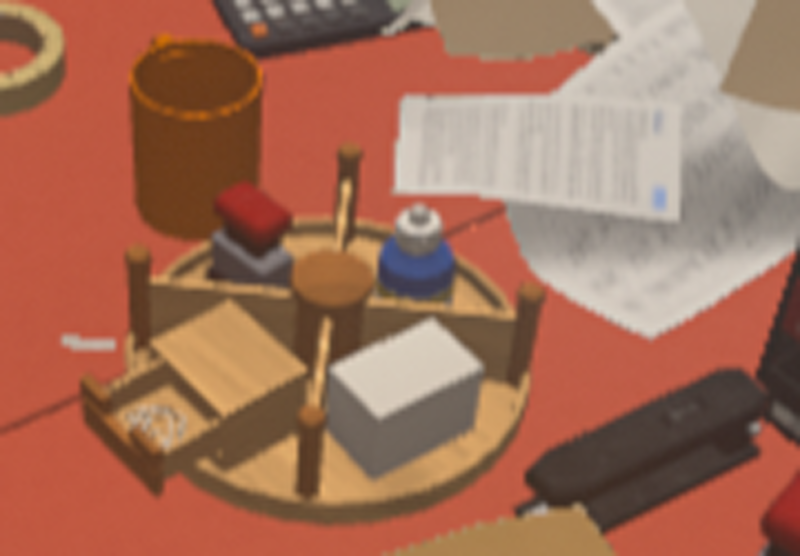

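Top crop: posts at FL (349,384), FR (618,357), RL (323,121), RR (587,95), column (468,240), drawer front edge (441,497) to (552,488). Scene crop: FL (138,252), FR (312,412), RL (348,151), RR (531,293), column (333,276).

```bash
cat >> h.py <<'E'
tc=lambda p:(150+p[0]/4,95+p[1]/4)
sc=lambda p:(235+p[0]*.225,120+p[1]*.225)
E
python3 - <<'E'
from h import *
np.set_printoptions(precision=4,suppress=True)
t=dict(FL=(349,384),FR=(618,357),RL=(323,121),RR=(587,95),C=(468,240)); s=dict(FL=(138,252),FR=(312,412),RL=(348,151),RR=(531,293),C=(333,276))
P={k:two(sc(s[k]),tc(t[k])) for k in t}
Z={k:onz('top',*tc(t[k]),.092) for k in t}
for k in t: print(k,P[k],Z[k],onz('scene',*sc(s[k]),.092))
c=np.mean([Z[k] for k in t if k!='C'],0)
print('centre',c)
for k in t:
    d=Z[k]-c; print(k,np.hypot(*d[:2]),np.degrees(np.arctan2(d[1],d[0])))
print('drawer top edge', [onz('top',*tc(p),.068) for p in((441,497),(552,488))])
print('stamp', [onz('top',*tc(p),.09) for p in((355,255),)])
print('mug rim',[onz('top',*tc(p),.101) for p in((150,135),(150,272),(80,200),(220,200))],'mug handle',onz('top',*tc((35,190)),.06))
print('stapler',[onz('top',*tc(p),.05) for p in((690,200),(750,200))],[onz('top',*tc(p),.0) for p in((690,208),)])
print('rim',[onz('top',*tc(p),.031) for p in((470,67),(276,255),(665,255),(470,452))])
E
```

```text
FL (array([0.4728, 0.3814, 0.0893]), np.float64(0.0012523896163797398)) [0.4719 0.3815 0.092 ] [0.4719 0.3785 0.092 ]
FR (array([0.4839, 0.2307, 0.0908]), np.float64(0.0018804580905820653)) [0.4829 0.2312 0.092 ] [0.4841 0.2295 0.092 ]
RL (array([0.6225, 0.393 , 0.0881]), np.float64(0.0002823218926264912)) [0.6214 0.3928 0.092 ] [0.6195 0.389  0.092 ]
RR (array([0.6344, 0.2428, 0.087 ]), np.float64(0.002116013750575621)) [0.6322 0.2437 0.092 ] [0.6314 0.2386 0.092 ]
C (array([0.5538, 0.3124, 0.085 ]), np.float64(0.0027699476886020665)) [0.5513 0.313  0.092 ] [0.5504 0.3058 0.092 ]
centre [0.5521 0.3123 0.092 ]
FL 0.10592196503451955 139.19727908379184
FR 0.10660521711942655 -130.484953913224
RL 0.10619523677570657 49.27006738476913
RR 0.10546642770372355 -40.58083823662926
C 0.0010957068576989185 137.9692739041046
drawer top edge [array([0.4091, 0.3324, 0.068 ]), array([0.4124, 0.2695, 0.068 ])]
stamp [array([0.5449, 0.3766, 0.09  ])]
mug rim [array([0.6139, 0.4889, 0.101 ]), array([0.5365, 0.49  , 0.101 ]), array([0.5781, 0.5284, 0.101 ]), array([0.576 , 0.4505, 0.101 ])] mug handle [0.5934 0.5616 0.06  ]
stapler [array([0.5792, 0.1835, 0.05  ]), array([0.5782, 0.1487, 0.05  ])] [array([0.5846, 0.1786, 0.    ])]
rim [array([0.6667, 0.3091, 0.031 ]), array([0.557 , 0.4263, 0.031 ]), array([0.5507, 0.1975, 0.031 ]), array([0.4375, 0.3154, 0.031 ])]
```

Run:
```python
from cell import *
o=observe(); print({k:(o[k]) for k in('time','tool_pos','tool_rot','opening','contact_force')})
```

```text
{'time': 0.1, 'tool_pos': array([0.13573213, 0.50681373, 0.22612195]), 'tool_rot': array([-3.14028175e+00, -2.20410365e-04,  2.87977720e+00]), 'opening': 0.09170815739396929, 'contact_force': array([ 0.72550094,  0.38457868, -0.74444786])}
```

Call:
step_arm(
  commands=[
    [0, 4, -4, 0, 0, 0, 0],
    [0, 8, -8, 0, 0, 0, 0],
    [0, 11, -11, 0, 0, 0, 0],
    [0, 14, -14, 0, 0, 0, 0],
    [0, 17, -17, 0, 0, 0, 0],
  ],
)

```text
time: 0.52
tool_pos: [0.2839, 0.3582, 0.2265]
tool_rot: [-3.141, -0.0, 2.881]
contact_force: [1.0, 0.0, 0.3]
opening: 0.0633
grip_force: 0.0
```

Call:
step_arm(
  commands=[
    [0, 2, -1.5, -3, 0, 0, 0.11],
    [0, 4, -3, -6, 0, 0, 0.22],
    [0, 5.5, -3.9, -9, 0, 0, 0.338],
    [0, 5.5, -3.9, -12, 0, 0, 0.338],
    [0, 5.5, -3.9, -15, 0, 0, 0.338],
  ],
)

```text
time: 0.93
tool_pos: [0.339, 0.3199, 0.0753]
tool_rot: [3.141, 0.0, -3.067]
contact_force: [1.0, 0.5, 0.2]
opening: 0.0294
grip_force: 0.0
```

Call:
step_arm(
  commands=[
    [0, 0, 0, -1.5, 0, 0, 0],
    [0, 0, 0, -3, 0, 0, 0],
    [0, 0, 0, -3, 0, 0, 0],
  ],
)

```text
time: 1.18
tool_pos: [0.3365, 0.3195, 0.044]
tool_rot: [-3.139, -0.005, -3.066]
contact_force: [-1.6, -0.1, 0.7]
opening: 0.01
grip_force: 0.0
```

Call:
step_arm(
  commands=[
    [0, 1, -1.2, 0, 0, 0, 0],
    [0, 2.3, -2.2, 0, 0, 0, 0],
    [0, 2.3, -2.2, 0, 0, 0, 0],
    [0, 3.3, -2.1, 0, 0, 0, 0],
    [0, 3.8, -2.0, 0, 0, 0, 0],
  ],
)

```text
time: 1.6
tool_pos: [0.3773, 0.3014, 0.0475]
tool_rot: [3.141, 0.001, -3.066]
contact_force: [-0.1, 0.5, 0.2]
opening: 0.0004
grip_force: 0.0
```

Call:
step_arm(
  commands=[
    [0, 0.5, 0.04, 0, 0, 0, 0],
    [0, 1.0, 0.08, 0, 0, 0, 0],
    [0, 1.5, 0.11, 0, 0, 0, 0],
    [0, 2.0, 0.15, 0, 0, 0, 0],
    [0, 2.5, 0.19, 0, 0, 0, 0],
  ],
)

```text
time: 2.02
tool_pos: [0.4014, 0.3029, 0.0467]
tool_rot: [3.142, -0.0, -3.065]
contact_force: [-0.4, 1.0, -0.4]
opening: 0.0006
grip_force: 0.5
```

Call:
step_arm(
  commands=[
    [0, 0.6, 0.0, 0, 0, 0, 0],
    [0, 1.2, 0.0, 0, 0, 0, 0],
    [0, 1.8, 0.0, 0, 0, 0, 0],
    [0, 2.4, 0.03, 0, 0, 0, 0],
    [0, 2.8, 0.05, 0, 0, 0, 0],
  ],
)

```text
time: 2.43
tool_pos: [0.43, 0.3032, 0.0467]
tool_rot: [3.141, 0.0, -3.066]
contact_force: [-1.3, 0.4, 0.3]
opening: 0.0003
grip_force: 0.4
```

Call:
step_arm(
  commands=[
    [0, 0.2, 0, 0, 0, 0, 0],
    [0, 0.4, 0, 0, 0, 0, 0],
    [0, 0.4, 0, 0, 0, 0, 0],
  ],
)

```text
time: 2.68
tool_pos: [0.4335, 0.3031, 0.0467]
tool_rot: [3.142, 0.0, -3.066]
contact_force: [-0.5, -1.1, 0.7]
opening: 0.0008
grip_force: 0.0
```

Call:
step_arm(
  commands=[
    [0, 0.15, 0, 0, 0, 0, 0],
    [0, 0.3, 0, 0, 0, 0, 0],
    [0, 0.3, 0, 0, 0, 0, 0],
  ],
)

```text
time: 2.93
tool_pos: [0.4363, 0.3032, 0.0467]
tool_rot: [3.142, 0.0, -3.065]
contact_force: [-0.0, 0.3, -0.1]
opening: 0.0007
grip_force: 0.0
```

Call:
step_arm(
  commands=[
    [0, 0.1, 0, 0, 0, 0, 0],
    [0, 0.2, 0, 0, 0, 0, 0],
    [0, 0.2, 0, 0, 0, 0, 0],
  ],
)

```text
time: 3.18
tool_pos: [0.4384, 0.3033, 0.0468]
tool_rot: [3.141, 0.0, -3.065]
contact_force: [-0.4, 0.2, 0.1]
opening: 0.0006
grip_force: 0.1
```

Call:
step_arm(
  commands=[
    [0, 0.1, 0, 0, 0, 0, 0],
    [0, 0.2, 0, 0, 0, 0, 0],
    [0, 0.2, 0, 0, 0, 0, 0],
  ],
)

```text
time: 3.43
tool_pos: [0.4385, 0.303, 0.0466]
tool_rot: [-3.141, -0.004, -3.065]
contact_force: [-6.4, 0.6, 3.5]
opening: 0.0004
grip_force: 3.4
```

Call:
step_arm(
  commands=[
    [0, 0.1, 0, 0, 0, 0, 0],
    [0, 0.2, 0, 0, 0, 0, 0],
    [0, 0.2, 0, 0, 0, 0, 0],
  ],
)

```text
time: 3.68
tool_pos: [0.4385, 0.3027, 0.0465]
tool_rot: [-3.14, -0.007, -3.065]
contact_force: [-12.9, -0.3, 8.7]
opening: 0.0004
grip_force: 6.5
```

Call:
step_arm(
  commands=[
    [0, -2, 0, 0, 0, 0, 0],
    [0, -5, 0, 0, 0, 0, 0],
    [0, -6, 1, 3, 0, 0, -0.12],
    [0, -6, 3, 6, 0, 0, -0.24],
    [0, -6, 6, 9, 0, 0, -0.36],
  ],
)

```text
time: 4.1
tool_pos: [0.3813, 0.3617, 0.1373]
tool_rot: [-3.14, -0.001, 2.851]
contact_force: [1.9, 1.2, -1.1]
opening: 0.0007
grip_force: 0.0
```

Call:
step_arm(
  commands=[
    [0, 0, 2, 2, 0, 0, -0.12],
    [0, 0, 4, 3, 0, 0, -0.24],
    [0, 0, 7, 3, 0, 0, -0.36],
    [0, 1, 9, 3, 0, 0, -0.48],
    [0, 2, 10, 3, 0, 0, -0.6],
  ],
)

```text
time: 4.52
tool_pos: [0.4021, 0.4653, 0.1667]
tool_rot: [3.139, -0.0, 2.254]
contact_force: [-0.0, 0.3, 0.3]
opening: 0.0003
grip_force: 0.0
```

Call:
step_arm(
  commands=[
    [0, 0, 0, 0, 0, 0, -0.12],
    [0, 0, 0, 0, 0, 0, -0.24],
    [0, 0, 0, 0, 0, 0, -0.36],
    [0, 0, 0, 0, 0, 0, -0.48],
    [0, 0, 0, 0, 0, 0, -0.6],
  ],
)

```text
time: 4.93
tool_pos: [0.4024, 0.4627, 0.1661]
tool_rot: [3.141, 0.0, 1.652]
contact_force: [0.3, 0.4, 0.4]
opening: 0.0002
grip_force: 0.0
```

Call:
step_arm(
  commands=[
    [0, 0, 0, 0, 0, 0, -0.12],
    [0, 0, 0, 0, 0, 0, -0.24],
    [0, 0, 0, 0, 0, 0, -0.36],
    [0, 0, 0, 0, 0, 0, -0.48],
    [0, 0, 0, 0, 0, 0, -0.6],
  ],
)

```text
time: 5.35
tool_pos: [0.4025, 0.4627, 0.1662]
tool_rot: [3.141, -0.0, 1.052]
contact_force: [0.4, 0.7, 0.2]
opening: 0.0005
grip_force: 0.0
```

Run:
```python
from h import *
a=snap('top','t2f.png'); b=snap('scene','s2f.png')
a=a[95:235,150:350]; b=b[120:245,235:415]
v=np.hstack([cv2.resize(a,(400,280),interpolation=2),cv2.resize(b,(400,280),interpolation=2)])
cv2.imwrite('pics/v2.png',v[:,:,::-1]); o=observe(); print(o['tool_pos'],o['tool_rot'],o['qpos'],o['time'])
```

```text
[0.40244946 0.462643   0.16618026] [ 3.14116153e+00 -2.02170805e-04  1.05639041e+00] [ 7.30127676e-01  5.52229982e-01  1.35613124e+00 -3.64172018e-04
  1.23290177e+00  1.24465430e+00] 5.45
```

View pics/v2.png

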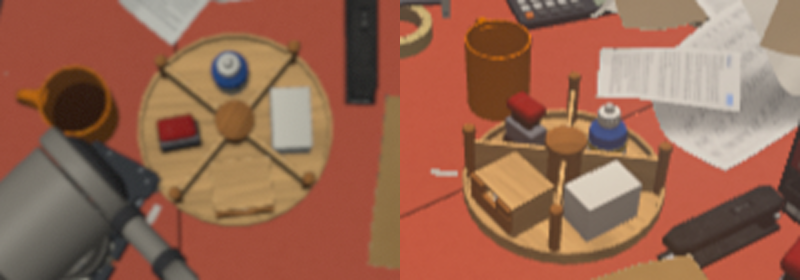

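The drawer is shut flush in both views, and the posts haven't moved. Next I'll put the fingers in the stamp bay's mouth, behind the front-left post.

Call:
step_arm(
  commands=[
    [0, 3, -1.8, 0, 0, 0, -0.1],
    [0, 6, -3.6, 0, 0, 0, -0.19],
    [0, 8.9, -5.4, 0, 0, 0, -0.19],
    [0, 8.9, -5.4, 0, 0, 0, -0.19],
    [0, 8.9, -5.4, 0, 0, 0, -0.19],
  ],
)

```text
time: 5.87
tool_pos: [0.4926, 0.4074, 0.1658]
tool_rot: [3.142, 0.0, 0.868]
contact_force: [-0.1, -0.2, 0.5]
opening: 0.0004
grip_force: 0.0
```

Call:
step_arm(
  commands=[
    [0, 0, 0, -3, 0, 0, 0],
    [0, 0, 0, -6, 0, 0, 0],
    [0, 0, 0, -9, 0, 0, 0],
    [0, 0, 0, -11.4, 0, 0, 0],
    [0, 0, 0, -11.4, 0, 0, 0],
  ],
)

```text
time: 6.28
tool_pos: [0.4871, 0.4075, 0.0469]
tool_rot: [-3.138, 0.01, 0.872]
contact_force: [-0.8, -0.4, -0.5]
opening: 0.0004
grip_force: 0.0
```

```bash
cat >> h.py <<'E'
C=np.array([.552,.312])
def rt(p): d=np.array(p[:2])-C; return np.hypot(*d),np.degrees(np.arctan2(d[1],d[0]))%360
E
python3 - <<'E'
from h import *
o=observe(); print(o['tool_pos'],rt(o['tool_pos']),o['contact_force'],o['tool_rot'])
# waypoints: finger angle ramp, r=.109
for a in range(122,222,4):
    p=C+.109*np.array([np.cos(np.radians(a)),np.sin(np.radians(a))]); print(a,np.round(p*100,2))
E
```

```text
[0.48708192 0.40754877 0.04686655] (np.float64(0.11551590602333107), np.float64(124.1931074133798)) [-0.78020576 -0.44846011 -0.53438907] [-3.13844259  0.00967012  0.8715278 ]
122 [49.42 40.44]
126 [48.79 40.02]
130 [48.19 39.55]
134 [47.63 39.04]
138 [47.1  38.49]
142 [46.61 37.91]
146 [46.16 37.3 ]
150 [45.76 36.65]
154 [45.4  35.98]
158 [45.09 35.28]
162 [44.83 34.57]
166 [44.62 33.84]
170 [44.47 33.09]
174 [44.36 32.34]
178 [44.31 31.58]
182 [44.31 30.82]
186 [44.36 30.06]
190 [44.47 29.31]
194 [44.62 28.56]
198 [44.83 27.83]
202 [45.09 27.12]
206 [45.4  26.42]
210 [45.76 25.75]
214 [46.16 25.1 ]
218 [46.61 24.49]
```

Call:
step_arm(
  commands=[
    [0, -0.5, -0.5, 0.3, 0, 0, 0],
    [0, -0.9, -0.9, 0.3, 0, 0, 0],
    [0, -1.2, -1.35, 0.3, 0, 0, 0.035],
    [0, -1.5, -1.8, 0.3, 0, 0, 0.07],
    [0, -1.5, -1.8, 0.3, 0, 0, 0.07],
  ],
)

```text
time: 6.7
tool_pos: [0.4763, 0.3908, 0.058]
tool_rot: [3.14, -0.003, 0.94]
contact_force: [-0.1, -0.2, -0.5]
opening: 0.0004
grip_force: 0.0
```

Run:
```python
from h import *
o=observe(); print(o['tool_pos'],rt(o['tool_pos']),o['contact_force'],o['tool_rot'])
```

```text
[0.47626025 0.39083364 0.05796378] (np.float64(0.10932178594163963), np.float64(133.85334229805954)) [-0.11073984 -0.15322726 -0.47806259] [ 3.14024575 -0.00324341  0.93996011]
```

Call:
step_arm(
  commands=[
    [0, -0.32, -0.32, 0, 0, 0, 0.042],
    [0, -0.63, -0.66, -0.2, 0, 0, 0.084],
    [0, -0.92, -1.01, -0.2, 0, 0, 0.126],
    [0, -1.2, -1.37, -0.2, 0, 0, 0.168],
    [0, -1.47, -1.74, -0.2, 0, 0, 0.21],
  ],
)

```text
time: 7.12
tool_pos: [0.4625, 0.374, 0.0554]
tool_rot: [3.139, -0.004, 1.149]
contact_force: [1.7, 0.3, 0.0]
opening: 0.0004
grip_force: 0.7
```

Call:
step_arm(
  commands=[
    [0, -0.24, -0.39, 0, 0, 0, 0.042],
    [0, -0.48, -0.78, 0, 0, 0, 0.084],
    [0, -0.69, -1.19, 0, 0, 0, 0.126],
    [0, -0.89, -1.6, 0, 0, 0, 0.168],
    [0, -1.07, -2.02, 0, 0, 0, 0.21],
  ],
)

```text
time: 7.53
tool_pos: [0.452, 0.3538, 0.0555]
tool_rot: [3.138, -0.003, 1.359]
contact_force: [1.8, 0.8, -0.3]
opening: 0.0006
grip_force: 0.7
```

Run:
```python
from h import *
a=snap('top','t3f.png'); b=snap('scene','s3f.png')
a=a[95:235,150:350]; b=b[120:245,235:415]
v=np.hstack([cv2.resize(a,(400,280),interpolation=2),cv2.resize(b,(400,280),interpolation=2)])
cv2.imwrite('pics/v3.png',v[:,:,::-1])
o=observe(); print(o['time'],o['tool_pos'],rt(o['tool_pos']),o['contact_force'],o['tool_rot'])
```

```text
7.6333 [0.45127847 0.35323377 0.05503761] (np.float64(0.1088349729799738), np.float64(157.7365995597294)) [ 0.82649231  0.34042274 -0.2913747 ] [ 3.13943434e+00 -1.78745313e-03  1.35751928e+00]
```

View pics/v3.png

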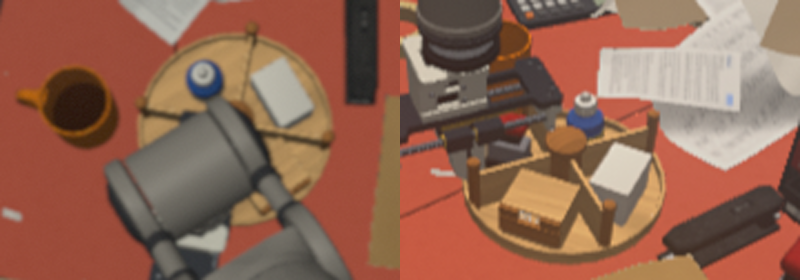

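The organizer is turning with the finger on the front-left post. Mug and items are undisturbed, so I'll continue the arc.

Call:
step_arm(
  commands=[
    [0, -0.16, -0.42, 0, 0, 0, 0.042],
    [0, -0.3, -0.86, 0, 0, 0, 0.084],
    [0, -0.43, -1.3, 0, 0, 0, 0.126],
    [0, -0.54, -1.74, 0, 0, 0, 0.168],
    [0, -0.62, -2.19, 0, 0, 0, 0.21],
  ],
)

```text
time: 8.05
tool_pos: [0.4453, 0.3319, 0.0546]
tool_rot: [3.139, -0.002, 1.568]
contact_force: [0.9, 1.2, 0.3]
opening: 0.0006
grip_force: 0.6
```

Call:
step_arm(
  commands=[
    [0, -0.07, -0.45, 0, 0, 0, 0.042],
    [0, -0.12, -0.9, 0, 0, 0, 0.084],
    [0, -0.16, -1.36, 0, 0, 0, 0.126],
    [0, -0.17, -1.81, 0, 0, 0, 0.168],
    [0, -0.16, -2.27, 0, 0, 0, 0.21],
  ],
)

```text
time: 8.47
tool_pos: [0.4438, 0.3092, 0.0546]
tool_rot: [3.138, -0.001, 1.778]
contact_force: [0.4, 1.4, 0.6]
opening: 0.0001
grip_force: 0.6
```

Call:
step_arm(
  commands=[
    [0, 0.02, -0.46, 0, 0, 0, 0.042],
    [0, 0.07, -0.91, 0, 0, 0, 0.084],
    [0, 0.13, -1.36, 0, 0, 0, 0.126],
    [0, 0.21, -1.81, 0, 0, 0, 0.168],
    [0, 0.31, -2.26, 0, 0, 0, 0.21],
  ],
)

```text
time: 8.88
tool_pos: [0.447, 0.2866, 0.0546]
tool_rot: [3.138, -0.0, 1.988]
contact_force: [0.3, 1.1, -0.1]
opening: 0.0003
grip_force: 0.7
```

Call:
step_arm(
  commands=[
    [0, 0.12, -0.44, 0, 0, 0, 0.042],
    [0, 0.26, -0.87, 0, 0, 0, 0.084],
    [0, 0.42, -1.3, 0, 0, 0, 0.126],
    [0, 0.59, -1.72, 0, 0, 0, 0.168],
    [0, 0.78, -2.14, 0, 0, 0, 0.21],
  ],
)

```text
time: 9.3
tool_pos: [0.4548, 0.2651, 0.0545]
tool_rot: [3.139, 0.0, 2.198]
contact_force: [0.3, 0.5, 0.4]
opening: 0.0004
grip_force: 0.7
```

Run:
```python
from h import *
a=snap('top','t4f.png'); b=snap('scene','s4f.png')
a=a[95:235,150:350]; b=b[120:245,235:415]
v=np.hstack([cv2.resize(a,(400,280),interpolation=2),cv2.resize(b,(400,280),interpolation=2)])
cv2.imwrite('pics/v4.png',v[:,:,::-1])
o=observe(); print(o['time'],o['tool_pos'],rt(o['tool_pos']),o['contact_force'],o['tool_rot'])
```

```text
9.4 [0.45471622 0.2645845  0.05426374] (np.float64(0.10822367031672979), np.float64(205.98431242143434)) [-0.90031443 -0.6596198   0.38363684] [3.13948756e+00 5.55310434e-04 2.19618479e+00]
```

View pics/v4.png

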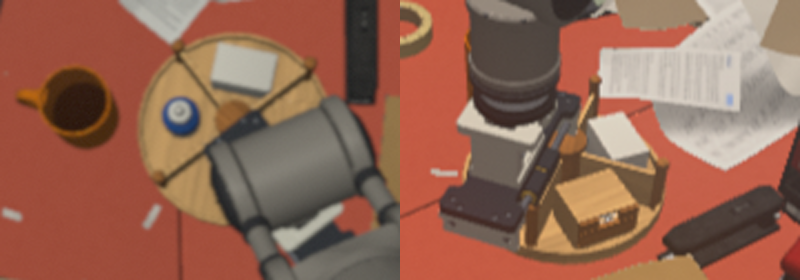

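Visible posts in the top crop (full-scale): (314,362), (354,98), (618,130).

```bash
cat >> h.py <<'E'
def brown(im):
    "post tops: dark reddish-brown blobs near r=.107 at z .09, top view"
    h=cv2.cvtColor(im,cv2.COLOR_RGB2HSV); return h
E
python3 - <<'E'
from h import *
for p in((314,362),(354,98),(618,130)): print(rt(onz('top',*tc(p),.092)))
E
```

```text
(np.float64(0.11132236988686971), np.float64(127.13288896952884))
(np.float64(0.10350361401568792), np.float64(37.52449126172518))
(np.float64(0.10391004200025476), np.float64(305.0238319017801))
```

Call:
step_arm(
  commands=[
    [0, 0.18, -0.34, 0, 0, 0, 0.035],
    [0, 0.36, -0.67, 0, 0, 0, 0.07],
    [0, 0.56, -1.0, 0, 0, 0, 0.105],
    [0, 0.56, -1.0, 0, 0, 0, 0.105],
  ],
)

```text
time: 9.73
tool_pos: [0.4599, 0.2546, 0.0538]
tool_rot: [3.14, 0.0, 2.301]
contact_force: [0.3, -0.2, -0.7]
opening: 0.0003
grip_force: 0.0
```

Call:
step_arm(
  commands=[
    [0, -0.4, 0.8, 0, 0, 0, 0],
    [0, -0.8, 1.5, 0, 0, 0, 0],
    [0, -0.8, 1.5, 2, 0, 0, 0],
    [0, -0.8, 1.5, 6, 0, 0, 0],
    [0, -0.8, 1.5, 10, 0, 0, 0],
  ],
)

```text
time: 10.15
tool_pos: [0.4496, 0.2702, 0.1533]
tool_rot: [-3.138, -0.002, 2.302]
contact_force: [1.3, 0.9, -0.5]
opening: 0.0007
grip_force: 0.0
```

Call:
step_arm(
  commands=[
    [0, -2, 4, 1, 0, 0, 0],
    [0, -4, 8, 1, 0, 0, 0],
    [0, -6, 12, 1, 0, 0, 0],
    [0, -8, 15, 1, 0, 0, 0],
    [0, -10, 18, 1, 0, 0, 0],
  ],
)

```text
time: 10.57
tool_pos: [0.3493, 0.4519, 0.1635]
tool_rot: [3.141, -0.0, 2.302]
contact_force: [2.3, 0.7, -0.5]
opening: 0.0005
grip_force: 0.0
```

Run:
```python
from h import *
a=snap('top','t5f.png'); b=snap('scene','s5f.png')
a=a[95:235,150:350]; b=b[120:245,235:415]
cv2.imwrite('pics/t5.png',cv2.resize(a,(800,560),interpolation=2)[:,:,::-1])
cv2.imwrite('pics/s5.png',cv2.resize(b,(800,556),interpolation=2)[:,:,::-1])
o=observe(); print(o['time'],o['tool_pos'],o['tool_rot'])
```

```text
10.6667 [0.34670248 0.45441179 0.16317927] [ 3.14111553e+00 -1.98722535e-03  2.30826343e+00]
```

View pics/t5.png

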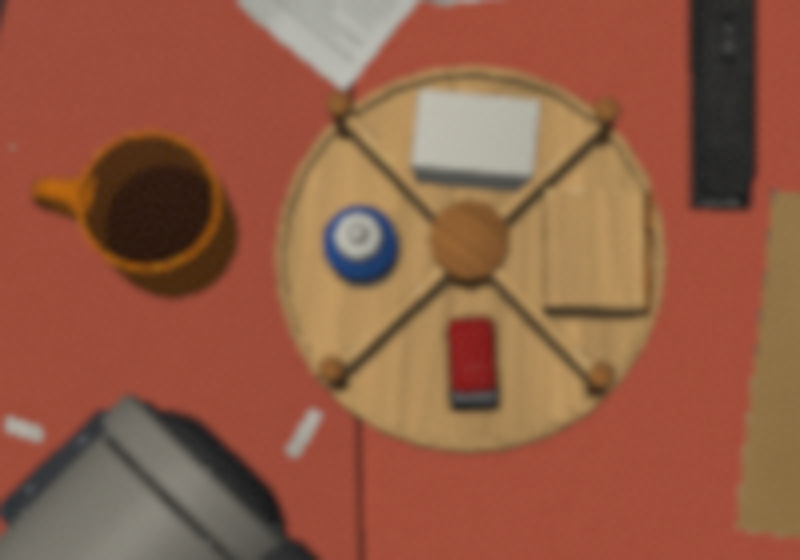

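The stamp bay now faces nearly front. Post tops are at (340,105), (607,110), (600,376) and (333,371); mug and stapler are unmoved, and all items stand upright.

Run:
```python
from h import *
Z=[onz('top',*tc(p),.092) for p in((333,371),(600,376),(607,110),(340,105))]
c=np.mean(Z,0);print(c)
for z,t in zip(Z,(135,225,315,45)):
    d=z-c; print(np.hypot(*d[:2]),(np.degrees(np.arctan2(d[1],d[0]))%360)-t)
# subpixel: ncc shift-free check with the tray top: detect post blobs
im=cv2.imread('pics/t5f.png')[:,:,::-1]; hs=cv2.cvtColor(np.ascontiguousarray(im),cv2.COLOR_RGB2HSV)
P=[]
for p in((333,371),(600,376),(607,110),(340,105)):
    u,v=tc(p); u,v=int(round(u)),int(round(v)); w=im[v-5:v+6,u-5:u+6].astype(float)
    # post hue: blue channel between; weight by closeness to centre colour
    c0=im[v-1:v+2,u-1:u+2].reshape(-1,3).mean(0); wt=np.exp(-((w-c0)**2).sum(2)/2/20**2)
    yy,xx=np.mgrid[v-5:v+6,u-5:u+6]; wt*=((xx-u)**2+(yy-v)**2<12)
    q=((xx*wt).sum()/wt.sum(),(yy*wt).sum()/wt.sum()); P.append(onz('top',*q,.09))
c=np.mean(P,0)
print(c,[round((np.degrees(np.arctan2(*(z-c)[1::-1]))-t+180)%360-180,2) for z,t in zip(P,(135,225,315,45))])
```

```text
[0.55137283 0.31190891 0.092     ]
0.10636928429998695 -2.4551819585446992
0.10565745242264549 -3.2994632671329214
0.10695808836855222 -2.7643805857368875
0.1062276070936081 -2.9781665558390316
[0.55293393 0.3121617  0.09      ] [np.float64(-2.52), np.float64(-3.04), np.float64(-2.76), np.float64(-3.1)]
```

Call:
step_arm(
  commands=[
    [0, 2, -3, 0, 0, 0, 0],
    [0, 4, -7, 0, 0, 0, 0],
    [0, 6, -11, 0, 0, 0, 0],
    [0, 8, -15, 0, 0, 0, 0],
    [0, 10, -18, 0, 0, 0, 0],
  ],
)

```text
time: 11.08
tool_pos: [0.4491, 0.2708, 0.1632]
tool_rot: [-3.141, -0.0, 2.303]
contact_force: [0.4, 1.2, -0.1]
opening: 0.0005
grip_force: 0.0
```

Call:
step_arm(
  commands=[
    [0, 0, 0, 0, 0, 0, 0],
    [0, 0, 0, 0, 0, 0, 0],
  ],
)

```text
time: 11.25
tool_pos: [0.4503, 0.2708, 0.1633]
tool_rot: [-3.142, -0.0, 2.297]
contact_force: [-0.5, 1.1, -0.6]
opening: 0.0006
grip_force: 0.0
```

Run:
```python
from h import *
o=observe(); print(o['tool_pos'],rt(o['tool_pos']),o['tool_rot'])
```

```text
[0.45034599 0.27076159 0.16327089] (np.float64(0.10970024384357399), np.float64(202.08112700365115)) [-3.14154645e+00 -6.42712120e-05  2.29745100e+00]
```

Call:
step_arm(
  commands=[
    [0, 0, 0, -3, 0, 0, 0],
    [0, 0, 0, -6, 0, 0, 0],
    [0, 0, 0, -9, 0, 0, 0],
    [0, 0, 0, -10.8, 0, 0, 0],
    [0, 0, 0, -10.8, 0, 0, 0],
  ],
)

```text
time: 11.67
tool_pos: [0.4461, 0.2728, 0.0516]
tool_rot: [-3.134, -0.003, 2.304]
contact_force: [-1.0, -1.0, 0.6]
opening: 0.0
grip_force: 0.0
```

Call:
step_arm(
  commands=[
    [0, 0.35, -0.7, 0, 0, 0, 0],
    [0, 0.7, -1.3, 0, 0, 0, 0],
    [0, 0.88, -1.6, 0, 0, 0, 0.02],
    [0, 1.0, -1.75, 0, 0, 0, 0.04],
    [0, 1.08, -1.9, 0, 0, 0, 0.05],
  ],
)

```text
time: 12.08
tool_pos: [0.4615, 0.2536, 0.0567]
tool_rot: [3.139, 0.001, 2.353]
contact_force: [0.2, 1.0, 0.3]
opening: 0.0002
grip_force: 0.5
```

Call:
step_arm(
  commands=[
    [0, 0.07, -0.1, 0, 0, 0, 0],
    [0, 0.12, -0.2, 0, 0, 0, 0],
    [0, 0.12, -0.2, 0, 0, 0, 0],
  ],
)

```text
time: 12.33
tool_pos: [0.4619, 0.2514, 0.0556]
tool_rot: [3.141, 0.0, 2.352]
contact_force: [0.2, 0.8, 0.3]
opening: 0.0004
grip_force: 0.2
```

Run:
```python
from h import *
o=observe(); print(o['tool_pos'],rt(o['tool_pos']),o['tool_rot'])
```

```text
[0.46187177 0.25142025 0.05558756] (np.float64(0.10859559859369752), np.float64(213.9070478055201)) [3.14085291e+00 2.92801351e-04 2.35238482e+00]
```

Need about 0.9° more (~1.7 mm) to reach 214.8°.

Call:
step_arm(
  commands=[
    [0, 0.05, -0.08, 0, 0, 0, 0],
    [0, 0.1, -0.15, 0, 0, 0, 0],
    [0, 0.1, -0.15, 0, 0, 0, 0],
  ],
)

```text
time: 12.58
tool_pos: [0.4626, 0.2499, 0.0551]
tool_rot: [-3.141, -0.0, 2.353]
contact_force: [-1.2, 0.4, 0.4]
opening: 0.0006
grip_force: 0.3
```

Call:
step_arm(
  commands=[
    [0, -0.4, 0.8, 0, 0, 0, 0],
    [0, -0.9, 1.7, 0, 0, 0, 0],
    [0, -0.9, 1.7, 2, 0, 0, 0],
    [0, -0.9, 1.7, 6, 0, 0, 0],
    [0, -0.9, 1.7, 10, 0, 0, 0],
  ],
)

```text
time: 13.0
tool_pos: [0.4518, 0.2675, 0.1551]
tool_rot: [-3.138, -0.002, 2.354]
contact_force: [1.3, 1.3, -0.6]
opening: 0.0003
grip_force: 0.0
```

Call:
step_arm(
  commands=[
    [0, -2, 4, 1, 0, 0, 0],
    [0, -4, 8, 1, 0, 0, 0],
    [0, -6, 12, 1, 0, 0, 0],
    [0, -8, 15, 1, 0, 0, 0],
    [0, -10, 18, 1, 0, 0, 0],
  ],
)

```text
time: 13.42
tool_pos: [0.3516, 0.4492, 0.1653]
tool_rot: [3.141, -0.0, 2.353]
contact_force: [1.5, 0.2, -0.4]
opening: 0.0006
grip_force: 0.0
```

Run:
```python
from h import *
a=snap('top','t6f.png'); b=snap('scene','s6f.png')
v=np.zeros((600,800,3),np.uint8)
v[:420,:600]=cv2.resize(a[95:235,150:350],(600,420),interpolation=2)
v[420:,:260]=cv2.resize(b[120:245,235:415],(260,180),interpolation=2)
cv2.imwrite('pics/v6.png',v[:,:,::-1])
im=a;P=[]
for p in((336,378),(607,370),(603,104),(332,111)):
    u,v=tc(p); u,v=int(round(u)),int(round(v)); 
    for _ in range(2):
        w=im[v-5:v+6,u-5:u+6].astype(float)
        c0=im[v-1:v+2,u-1:u+2].reshape(-1,3).mean(0); wt=np.exp(-((w-c0)**2).sum(2)/2/20**2)
        yy,xx=np.mgrid[v-5:v+6,u-5:u+6]; wt*=((xx-u)**2+(yy-v)**2<12)
        q=((xx*wt).sum()/wt.sum(),(yy*wt).sum()/wt.sum()); u,v=[int(round(e)) for e in q]
    P.append(onz('top',*q,.09)); print(((q[0]-150)*4,(q[1]-95)*4))
c=np.mean(P,0)
print(c,[round((np.degrees(np.arctan2(*(z-c)[1::-1]))-t+180)%360-180,2) for z,t in zip(P,(135,225,315,45))],[np.hypot(*(z-c)[:2]) for z in P])
print(observe()['time'])
```

```text
(np.float64(334.7750186585523), np.float64(379.1279380893145))
(np.float64(608.8179409032437), np.float64(370.5002054581819))
(np.float64(603.3872656438646), np.float64(102.91801024315407))
(np.float64(332.2719136297619), np.float64(110.27645480465003))
[0.55164566 0.31201366 0.09      ] [np.float64(-0.36), np.float64(-0.16), np.float64(-0.47), np.float64(-0.26)] [np.float64(0.10892159096725378), np.float64(0.1071194514124305), np.float64(0.10873444836069211), np.float64(0.10733356239753176)]
13.5167
```

View pics/v6.png

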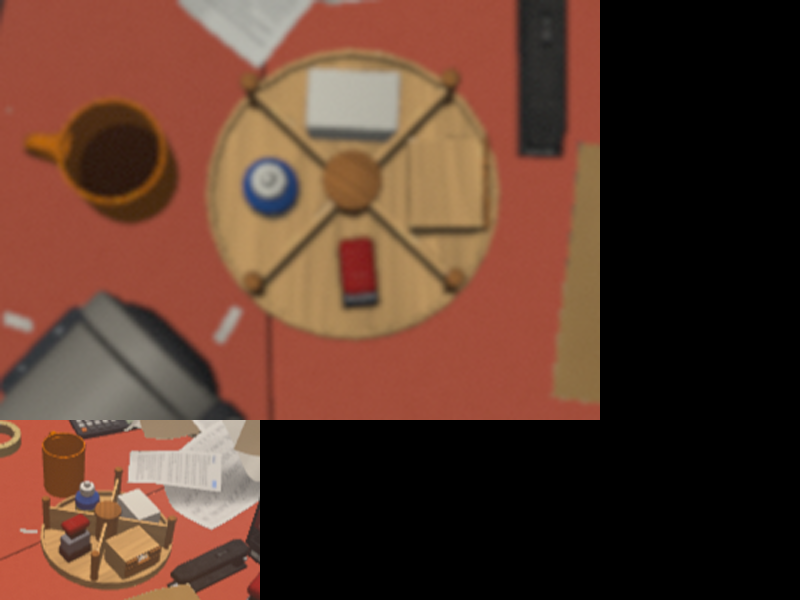

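The stamp bay faces front within about 0.3°, the drawer is home at (448,183), and everything is upright with mug and stapler unmoved. Handing in.

```bash
python3 -c "
from cell import *
print(hand_in())"
```

```text
the job is handed in; nothing more can be done
None
```

The job is handed in: the drawer was pushed home first, then the organizer was turned until the stamp bay faced front to within about 0.3° by the top camera, with the bay items upright and the mug and stapler unmoved, after about 13.5 s.

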